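# Take the welded bracket out of the vise and hang it up

## Robot

A 6-joint arm with a two-finger parallel gripper is mounted at the origin on the work surface. World frame = base frame: x ahead of the robot, y to its left, z up, the work surface at z = 0. Lengths are in m, angles in rad, forces in N, time in s.
With the tool pointing down it reaches from about 0.25 to 0.775 m from the base axis. Payload 4 kg.
Tool frame: the origin (TCP) lies midway between the tips of the shut fingers; the grasp point (between the pads) lies 19 mm behind it (grip_point_offset is the distance from the TCP to the grasp point, in m); z points along the fingers, y is the line along which they close (so a half turn about z gives the same grasp; the last joint's range is limited). The gripper opens to 94 mm and grips with 3 to 60 N. Pads are 16 mm wide; open, the fingers measure 119 mm over their backs; the gripper's body (75 mm by 177 mm) begins 78 mm behind the grasp point.
Start: joints at [-1.318, 0.087, 1.371, -0, 1.684, -0.103], TCP at [0.192, -0.516, 0.206] pointing down, gripper open.
Joint ranges: [-3.1, 3.1], [-0.76, 2.03], [0.27, 2.55], [-1.08, 4.22], [0.17, 2.65], [-2.57, 2.57]. Speed limits (rad/s): [2.79, 2.79, 3.14, 3.14, 3.14, 3.14].

## Interface

Orientations are given as [roll, pitch, yaw] about the fixed x, y, z axes, in that order (R = Rz(yaw) Ry(pitch) Rx(roll)).
In Python, from bench import * gives the robot as it stands.
- The arm moves only by the tool carry_out, never from a script. Its argument "commands" is a list of rows, each a list of 6 numbers: the shift along the tool's x, y, z in m, then the turn, a rotation vector about the tool's x, y, z in rad. In form: [[tx, ty, tz, rx, ry, rz], ...]. A call has exactly 5 rows; each row is the pose to reach, as a shift and turn from the pose commanded when the call began, along the tool's axes at that moment; what a row does not reach only later rows make up. A row lasts 1/10 s, in which the tool goes at most 50 mm and 8.59 degrees, less where a joint would pass 70% of its speed; a pose out of reach is approached as far as the arm can. A call with a gripper value outside its range is refused whole. "jaw" is the opening, from 0 (shut) to 1 (fully open), set as the call begins (left out, the last holds). The fingers move at their own pace and stop on an object; the grip force is fixed at half the most. Time passes only in rows, so rows that repeat a pose let the fingers close, or fill a call up. It gives the time, the measured TCP pose, the force, the opening and the grip force at its end, in the units of the state.
- get_obs(): the state, without advancing time (a new reading comes with each control period).
- snapshot(name): name is "side" or "top"; returns a dict with "img" (384x512x3 uint8, red, green, blue), "range_z" (384x512 float32, m along the optical axis (not along the pixel's ray), 0 where there is no reading), "fx", "fy", "cx", "cy" (pixels), "R" (3x3) and "t" (3): a world point X has camera coordinates R X + t. Camera axes: x right, y down, z forward; pixel columns grow to the right and rows downward; lengths in m; the calibration is good to about 2 mm. A picture is of the moment at which its call begins.
- close_job(): hands the job in; it is judged then, once.
The state is a dict: "time": time; "joint_positions": joint angles; "qvel": joint speeds; "joint_torque": joint torques, N m; "tool_pos": TCP position; "ee_rot": TCP orientation; "wrist_force": force on the tool from outside, world axes, zero at the start; "wrist_torque": the same for the moment, N m; "width": finger opening in m; "finger_force": force on a finger pad.
Only numpy, scipy, OpenCV 4.12 (cv2) and the standard library are available. Lean on these libraries where they do the work, as an engineer would, in place of code of your own. Each camera call takes 0.05 s, during which the arm holds its last target. There are 200 camera calls.

## Task

Slide the vise's jaw all the way open (jaw, screw and upright bar slide together) while the welded bracket stays standing in the vise, and leave it open. Then lift the bracket out, keeping it upright, and hang it by its hole on the peg of the blue stand, hanging still and straight. Leave the other things on the table where they are.

Things in the scene. Friction and masses are not known exactly. Their poses are not given: they have to be found in the camera images.
- vise: Grey vise, bolted down, its quick-release nut disengaged. Origin: on the table under the bracket's place; x is the way the jaw opens, z up. Bed 80 mm wide (y), top at z = 30 mm; feet reach y = +-65. Fixed jaw x = -70 to -31 mm, top at z = 70. Fixed screw block x = 120 to 145 mm, 70 wide, top at z = 75.
- jaw (a joint): Jaw opening, m: about 0 closed, 0.045 the stop. Jaw, screw and upright bar slide as one along the vise's +x; takes 5 to 10 N, no spring, stays where left. Closed, the jaw is at x = 31 to 61 mm of the vise, top at z = 70 mm; its dark lip reaches 9 mm over the bracket's foot, just above it, so the bracket cannot be lifted straight up until the jaw is open.
- bar (a point): Point on the axis of the upright bar at the screw's end, 95 mm above the table; moves with the jaw. Bar vertical, 12 mm thick, red end balls 18 mm thick, from 11 to 129 mm above the table; hub on the screw 24 mm thick, top at 67 mm. Closed, its axis is at vise x = 190 mm, y = 0: a 39 mm gap to the screw block (above the screw), where fingers can push the bar outwards.
- bracket: Welded aluminium bracket, an upside-down T, 0.19 to 0.33 kg. Origin: centre of its underside, on the vise's bed (z = 30 mm); z up. Foot 60 (x) x 70 (y) x 8 mm; upright plate 8 mm thick (x = -4 to 4), 60 wide (y), from z = 8 to 115 mm. Its x lies along the vise's x. Same from either side.
- hole (a point): Centre of the bracket's square through hole, 30 mm high (z) and 32 mm wide (y), axis along the bracket's x, 68 mm above its underside, 47 mm below the plate's top edge. Its axes are the bracket's.
- peg (a point): Point on the stand's peg axis where the bracket should hang, 160 mm above the table; axes are the stand's. Peg: level flat yellow bar along x, 14 mm wide (y), 10 mm high; free tip at x = -57 mm, its end turned up (top 12 mm above the axis). Hung, the hole's centre is 10 mm below the axis.
- stand: Blue stand, fixed. Origin: on the table, right under point peg; z up, the peg points to -x. Base plate x = -60 to 90 mm, 90 wide (y), 10 thick. Post 25 mm square, x = 52 to 77 mm, top at z = 176 mm (16 mm above the peg's axis).
- hammer: chipping hammer, 220 mm long, lying beside the vise; a bystander. Origin on its underside.
- magnet: flat red square welding magnet with a steel edge, 74 x 72 x 18 mm, lying beside the vise; a bystander. Origin on its underside.
- offcut: dark steel plate 60 x 65 x 6 mm lying on the stand's base plate; a bystander. Origin on its underside.
- can: yellow can, 66 mm diameter, 120 mm tall, standing at the back; a bystander. Origin on its underside.
- brush: brush, 200 mm long, lying at the back; a bystander. Origin on its underside.
- block: bright steel block 75 x 50 x 25 mm, on the left; a bystander. Origin on its underside.
- wrench: wrench, 200 mm long, lying on the right; a bystander. Origin on its underside.
Things that resemble listed ones, but are neither listed nor needed, are in the scene too. Leave any black look-alike of the bracket alone. Leave any white look-alike of the stand alone.

How it is judged:
By the outcome, as a careful person would: the job done as asked, in the order asked, and still so for the second after the job is handed in, with the robot touching nothing.
It also fails if it takes over 69 s, if anything falls off the work surface, if the arm or the gripper's body presses on something with over 40 N, if the wrist force passes 120 N, or if a joint passes its speed limit or range.

## Working session

There is one attempt and no reset: what is moved stays moved. The work goes in short steps, Python scripts to look and compute and a tool call to move; the robot and the scene stay as the last step left them, time stands still between calls to the robot, and variables do not carry over. Pictures are saved under pics/ and viewed, at most 10 in all, crops included, and the job is handed in when it is done.

Besides the shell and the picture viewer there is one more tool, called after "Emit:" as a command line: name --pt "numbers of a row" for each row, then --argument value for the rest. carry_out: Moves the arm, as the interface text tells. Its arguments: {"type":"object","properties":{"commands":{"type":"array","items":{"type":"array","items":{"type":"number"}}},"jaw":{"type":"number"}},"required":["commands"]}

```bash
mkdir -p pics; python3 - <<'E'
from bench import *
import cv2,numpy as np
o=get_obs();print(o)
for n in("side","top"):
    s=snapshot(n);cv2.imwrite(f"pics/{n}0.png",s["img"][:,:,::-1]);np.savez(f"pics/{n}0.npz",**s)
    print(n,s["fx"],s["cx"],s["cy"],s["R"].round(3).tolist(),s["t"])
E
```

```text
{'time': 0.0, 'joint_positions': array([-1.31812159e+00,  8.79543176e-02,  1.37223187e+00,  5.30069162e-06,
        1.68359302e+00, -1.03098484e-01]), 'qvel': array([-9.33455028e-04, -1.52210688e-03,  1.50857533e-05, -5.72857066e-05,
       -2.17358467e-04, -1.61963302e-03]), 'joint_torque': array([ 7.88260422e-05, -3.40182245e+01, -3.02424824e+01,  7.17198174e-02,
        3.30691575e-02, -1.74865231e-04]), 'tool_pos': array([ 0.1914355 , -0.51503116,  0.20431591]), 'ee_rot': array([-3.13941825e+00, -2.30271577e-04,  3.55773564e-01]), 'wrist_force': array([-0.89504134,  0.45298271, -0.17222352]), 'wrist_torque': array([0.02331525, 0.00651281, 0.03844894]), 'finger_force': 0.0, 'width': 0.09396294305503494}
side 380.5301126716541 251.2329708412876 196.5444818894239 [[-0.975, -0.222, 0.001], [-0.168, 0.736, -0.655], [0.145, -0.639, -0.755]] [0.52053105 0.17561117 1.49078086]
top 448.2660609445109 257.1425548433364 192.27523825135842 [[0.005, -1.0, -0.002], [-0.999, -0.005, -0.049], [0.049, 0.002, -0.999]] [-0.00935729  0.53339323  1.40855355]
```

View pics/side0.png

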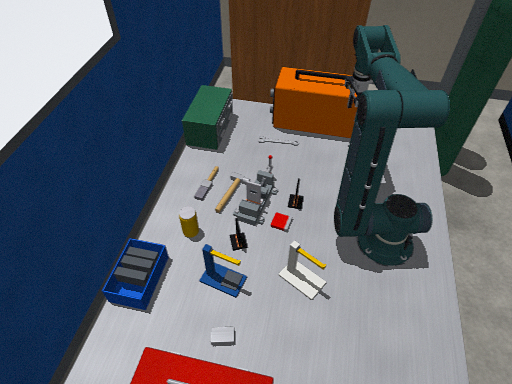

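View pics/top0.png

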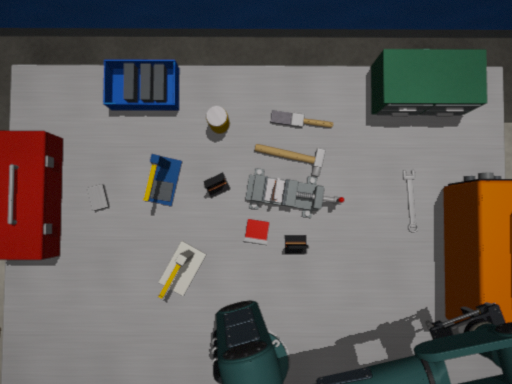

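Top view: vise at (290,192) with the bar's red ball at (340,200). The light bracket stands in the vise near (276,190). Bracket look-alikes are black, at (216,185) and (295,243) in the top view. Of the stands, blue is at (163,180) and the white look-alike at (180,268). I choose the bracket in the vise and the blue stand, and check both in a close crop.

```bash
python3 - <<'E'
import cv2,numpy as np
t=np.load("pics/top0.npz")["img"];s=np.load("pics/side0.npz")["img"]
a=cv2.resize(t[160:220,235:355],(780,390)[:2],interpolation=cv2.INTER_CUBIC)
b=cv2.resize(t[145:215,135:195],(180,210),interpolation=cv2.INTER_CUBIC)
c=cv2.resize(s[150:230,225:305],(210,210),interpolation=cv2.INTER_CUBIC)
d=cv2.resize(s[235:305,190:260],(210,210),interpolation=cv2.INTER_CUBIC)
im=np.zeros((600,780,3),np.uint8);im[:390]=a
x=0
for k in(b,c,d): im[390:,x:x+k.shape[1]]=k;x+=k.shape[1]+5
cv2.imwrite("pics/c0.png",im[:,:,::-1])
E
```

```text
(no output)
```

View pics/c0.png

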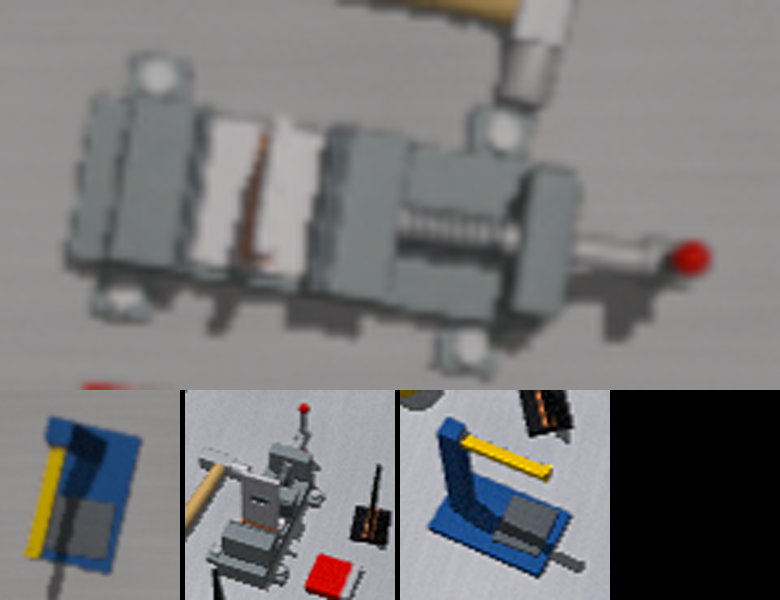

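The crop shows the silver bracket in the grey vise: plate top about top px (277,190), red ball at about (341,200). The stand is blue with its yellow peg tip at about (140,200). Next I measure with the depth images from both cameras.

```bash
cat > h.py <<'E'
import numpy as np,cv2
def cloud(s):
    z=s["range_z"];v,u=np.mgrid[:z.shape[0],:z.shape[1]]
    C=np.dstack([(u-s["cx"])/s["fx"]*z,(v-s["cy"])/s["fy"]*z,z])
    P=(C-s["t"])@s["R"];P[z==0]=np.nan
    return P
def proj(s,X):
    c=s["R"]@np.asarray(X)+s["t"];return c[0]/c[2]*s["fx"]+s["cx"],c[1]/c[2]*s["fy"]+s["cy"]
def ray(s,u,v,zw):
    d=s["R"].T@np.array([(u-s["cx"])/s["fx"],(v-s["cy"])/s["fy"],1]);o=-s["R"].T@s["t"]
    return o+d*(zw-o[2])/d[2]
E
python3 - <<'E'
import numpy as np,cv2
from h import *
np.set_printoptions(precision=4,suppress=True)
for n in("top","side"):
    s=dict(np.load(f"pics/{n}0.npz"));P=cloud(s);hsv=cv2.cvtColor(s["img"],cv2.COLOR_RGB2HSV)
    print(n,"cam",-s["R"].T@s["t"])
    H,S,V=[hsv[...,i].astype(int) for i in range(3)]
    Z=P[...,2]
    X,Y=P[...,0],P[...,1]
    red=((H<8)|(H>172))&(S>150)
    def rep(k,m,box=True):
        q=P[m];
        if len(q)<2:print(k,len(q));return
        v,u=np.nonzero(m)
        r=cv2.minAreaRect(q[:,:2].astype(np.float32)*1000)
        print(k,len(q),"med",np.median(q,0),"px",u.mean().round(1),v.mean().round(1),"rect",np.round(r[0],1),np.round(r[1],1),round(r[2],1),"z",q[:,2].min().round(4),q[:,2].max().round(4))
    vis=(X>.35)&(X<.7)&(Y<.06)&(Y>-.3)
    rep("ball",red&(Z>.105)&(Z<.14)&vis)
    rep("platetop",(Z>.135)&(Z<.152)&vis&(S<60))
    rep("jawtops",(Z>.066)&(Z<.0725)&vis&(S<60))
    rep("block",(Z>.0727)&(Z<.079)&vis&(S<60))
    st=(X>.3)&(X<.75)&(Y>.15)&(Y<.45)
    yel=(H>20)&(H<32)&(S>150)
    blue=(H>100)&(H<120)&(S>120)
    lab=cv2.connectedComponents((yel&st).astype(np.uint8))[1]
    for i in range(1,lab.max()+1): rep("yel%d"%i,lab==i)
    rep("posttop",blue&(Z>.168)&(Z<.183)&st)
    rep("base",blue&(Z<.02)&st&(Y<.4)) 
    rep("magnet",red&(Z<.03)&(Z>.01)&(X>.25)&(X<.6)&(Y<.1)&(Y>-.2))
E
```

```text
top cam [ 0.4631 -0.0097  1.4332]
ball 18 med [ 0.5079 -0.2513  0.1244] px 340.8 199.4 rect [ 507.6 -250.9] [11.6 11.7] 38.8 z 0.1151 0.1291
platetop 58 med [ 0.5382 -0.0643  0.1439] px 277.0 188.5 rect [539.4 -64.4] [ 8.  58.6] 81.2 z 0.1354 0.1482
jawtops 516 med [ 0.5323 -0.0978  0.0688] px 282.8 191.3 rect [ 526.9 -124.6] [261.6  78.7] 81.1 z 0.0661 0.0725
block 146 med [ 0.523  -0.1912  0.0744] px 306.6 195.1 rect [ 528.9 -124. ] [255.1  75. ] 80.5 z 0.0727 0.0789
yel1 179 med [0.5511 0.2982 0.1636] px 149.7 182.6 rect [557.4 318.5] [ 57.1 104.1] 78.4 z -0.0034 0.1724
yel2 42 med [0.3111 0.2199 0.1634] px 176.1 268.2 rect [310.1 219.5] [13.5 25.8] 65.7 z 0.1578 0.1679
posttop 71 med [0.6189 0.2819 0.1737] px 154.8 158.6 rect [619.7 282.6] [23.3 22.7] 76.0 z 0.1685 0.1794
base 539 med [0.5875 0.2727 0.0084] px 167.9 177.5 rect [569.9 287.2] [ 73.4 147.4] 77.2 z -0.0007 0.0194
magnet 347 med [ 0.4173 -0.0069  0.0146] px 256.7 229.0 rect [417.8  -6.1] [66.4 55. ] 81.6 z 0.01 0.0227
side cam [0.3208 0.939  1.2408]
ball 10 med [ 0.5084 -0.2452  0.1232] px 269.8 156.5 rect [ 507.5 -24
[... 710 characters left out ...]
 189.0 231.0 rect [745.5 151.8] [4.8 5.9] 77.9 z 0.0366 0.0557
yel6 1
yel7 3 med [0.7476 0.1526 0.0191] px 189.3 234.7 rect [746.8 152.8] [0.9 4.5] 84.5 z 0.0171 0.0257
yel8 1
yel9 38 med [0.3123 0.2258 0.1639] px 301.0 251.3 rect [310.4 225. ] [15.8 28.6] 60.6 z 0.1558 0.172
yel10 150 med [0.5528 0.3044 0.1641] px 225.1 257.2 rect [552.4 303.8] [ 17.  105.2] 76.6 z 0.1524 0.1728
posttop 45 med [0.6191 0.2913 0.1753] px 206.6 248.0 rect [620.3 289.1] [23.8 21.9] 79.6 z 0.1683 0.1801
base 575 med [0.5837 0.3115 0.0094] px 220.9 279.9 rect [570.5 300.3] [ 90.6 150.2] 78.4 z -0.0028 0.0191
magnet 183 med [0.4169 0.0003 0.0151] px 279.4 220.1 rect [410.3 -33.7] [139.6  56.2] 78.2 z 0.0101 0.0241
```

```bash
cat >> h.py <<'E'
def go(o,x,y,z,yaw):
    """shift + turn (tool axes) from the measured pose to a tool-down pose, yaw in deg"""
    from scipy.spatial.transform import Rotation as Ro
    R=Ro.from_euler("xyz",o["ee_rot"]);T=Ro.from_euler("xyz",[np.pi,0,np.radians(yaw)])
    print("row",np.round(R.inv().apply(np.array([x,y,z])-o["tool_pos"]),4),np.round((R.inv()*T).as_rotvec(),3))
E
python3 - <<'E'
from bench import *
from h import *
o=get_obs();go(o,.2,-.3,.22,20.4)
E
```

```text
row [ 0.0829 -0.1987 -0.0152] [-0.002 -0.    -0.   ]
```

Emit:
carry_out --pt "0.017 -0.04 -0.003 0 0 0" --pt "0.033 -0.08 -0.006 0 0 0" --pt "0.05 -0.12 -0.009 0 0 0" --pt "0.066 -0.16 -0.012 0 0 0" --pt "0.083 -0.199 -0.015 0 0 0" --jaw 1

```text
time: 0.6
tool_pos: [0.1997, -0.2982, 0.2199]
ee_rot: [-3.141, -0.0, 0.355]
wrist_force: [0.8, -0.2, 0.3]
width: 0.0938
finger_force: 0.0
```

```bash
python3 - <<'E'
from bench import *
from h import *
o=get_obs();print(o["tool_pos"],o["ee_rot"],o["time"]);go(o,.5075,-.248,.2,81)
E
```

```text
[ 0.19971536 -0.29815496  0.21994393] [-3.14056644e+00 -8.16874395e-05  3.55170890e-01] 0.6
row [0.306  0.06   0.0199] [-1.000e-03 -1.000e-03 -1.059e+00]
```

Emit:
carry_out --pt "0.042 0.008 0.003 0 0 -0.12" --pt "0.084 0.016 0.006 0 0 -0.24" --pt "0.126 0.024 0.01 0 0 -0.36" --pt "0.168 0.032 0.013 0 0 -0.48" --pt "0.21 0.04 0.016 0 0 -0.6"

```text
time: 1.1
tool_pos: [0.4123, -0.2636, 0.204]
ee_rot: [-3.141, 0.0, 0.961]
wrist_force: [-0.7, -0.9, 0.7]
width: 0.094
finger_force: 0.0
```

```bash
python3 - <<'E'
from bench import *
from h import *
o=get_obs();go(o,.5075,-.248,.18,81)
E
```

```text
row [0.0673 0.0692 0.0239] [-0.     0.    -0.453]
```

Emit:
carry_out --pt "0.017 0.017 0.006 0 0 -0.113" --pt "0.034 0.035 0.012 0 0 -0.227" --pt "0.051 0.052 0.018 0 0 -0.34" --pt "0.067 0.069 0.024 0 0 -0.453" --pt "0.067 0.069 0.024 0 0 -0.453"

```text
time: 1.6
tool_pos: [0.5069, -0.2484, 0.178]
ee_rot: [-3.138, -0.002, 1.412]
wrist_force: [-0.7, -0.3, -1.3]
width: 0.0941
finger_force: 0.0
```

```bash
python3 - <<'E'
from bench import *
from h import *
o=get_obs();p=o["tool_pos"];print(p,o["ee_rot"])
cr=[]
for n in("side","top"):
    s=snapshot(n)
    # expected: ball centre using each estimate, and open finger tips (47mm +6 along tool y)
    c=np.cos(o["ee_rot"][2]);si=np.sin(o["ee_rot"][2]);ty=np.array([si,-c,0])
    print(n,[np.round(proj(s,q),1) for q in (p,p+.053*ty,p-.053*ty)])
    u,v=map(int,proj(s,p));cr.append(cv2.resize(s["img"][v-30:v+30,u-40:u+40],(400,300),interpolation=cv2.INTER_CUBIC));print(u-40,v-30)
cv2.imwrite("pics/c1.png",np.hstack(cr)[:,:,::-1])
E
```

```text
[ 0.50689942 -0.24839011  0.17801214] [-3.13838780e+00 -1.87173038e-03  1.41154789e+00]
side [array([270.8, 146.4]), array([258.9, 143.3]), array([282.8, 149.6])]
230 116
top [array([343.2, 199.2]), array([346.2, 180.6]), array([340.3, 217.9])]
303 169
```

View pics/c1.png

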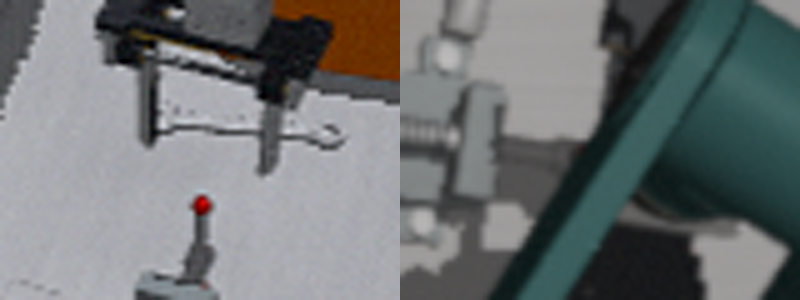

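The side crop shows the fingertips at about (260,144) and (283,150), within 1 px of prediction. They straddle the red ball at (270,157). Now I descend and grip.

Emit:
carry_out --pt "0 0 0.03 0 0 0" --pt "0 0 0.06 0 0 0" --pt "0 0 0.08 0 0 0" --pt "0 0 0.099 0 0 0" --pt "0 0 0.099 0 0 0"

```text
time: 2.2
tool_pos: [0.5029, -0.2488, 0.0788]
ee_rot: [-3.136, -0.002, 1.406]
wrist_force: [0.7, 0.6, -0.5]
width: 0.0941
finger_force: 0.0
```

Emit:
carry_out --pt "0 0 0 0 0 0" --pt "0 0 0 0 0 0" --pt "0 0 0 0 0 0" --pt "0 0 0 0 0 0" --pt "0 0 0 0 0 0" --jaw 0

```text
time: 2.7
tool_pos: [0.5062, -0.2497, 0.0822]
ee_rot: [3.14, 0.001, 1.409]
wrist_force: [-0.8, -0.9, 0.6]
width: 0.0574
finger_force: 0.0
```

Emit:
carry_out --pt "0 0 0 0 0 0" --pt "0 0 0 0 0 0" --pt "0 0 0 0 0 0" --pt "0 0 0 0 0 0" --pt "0 0 0 0 0 0"

```text
time: 3.2
tool_pos: [0.51, -0.2502, 0.0815]
ee_rot: [3.131, 0.0, 1.409]
wrist_force: [17.9, -3.0, -10.1]
width: 0.0174
finger_force: 8.8
```

Emit:
carry_out --pt "0 0 0 0 0 0" --pt "0 0 0 0 0 0" --pt "0 0 0 0 0 0" --pt "0 0 0 0 0 0" --pt "0 0 0 0 0 0"

```text
time: 3.7
tool_pos: [0.5104, -0.2503, 0.0815]
ee_rot: [3.131, 0.001, 1.409]
wrist_force: [12.7, -2.7, -6.5]
width: 0.0164
finger_force: 30.0
```

```bash
python3 - <<'E'
from bench import *
o=get_obs();print(o["wrist_force"],o["wrist_torque"],o["width"],o["tool_pos"],o["ee_rot"])
E
```

```text
[12.71663386 -2.72112185 -6.53131661] [-0.4161058  -1.94703587 -0.00884892] 0.016420443444317576 [ 0.51039558 -0.25029386  0.08150213] [3.13127211e+00 5.67061866e-04 1.40927802e+00]
```

The width of 16.4 mm means the pads' upper ends catch the ball. I'll open a little, go 9 mm lower and re-grip.

Emit:
carry_out --pt "0 0 0 0 0 0" --pt "0 0 0 0 0 0" --pt "0 0.002 0.003 0 0 0" --pt "0 0.004 0.006 0 0 0" --pt "0 0.004 0.009 0 0 0" --jaw 0.35

```text
time: 4.2
tool_pos: [0.5098, -0.2502, 0.0721]
ee_rot: [-3.141, -0.0, 1.409]
wrist_force: [0.1, -0.4, 0.1]
width: 0.0332
finger_force: 0.0
```

Emit:
carry_out --pt "0 0 0 0 0 0" --pt "0 0 0 0 0 0" --pt "0 0 0 0 0 0" --pt "0 0 0 0 0 0" --pt "0 0 0 0 0 0"

```text
time: 4.7
tool_pos: [0.5099, -0.2503, 0.0727]
ee_rot: [3.141, 0.0, 1.409]
wrist_force: [-0.6, 0.4, -0.4]
width: 0.033
finger_force: 0.0
```

```bash
python3 - <<'E'
from bench import *
from h import *
s=snapshot("side")
cv2.imwrite("pics/c2.png",cv2.resize(s["img"][130:200,225:305],(800,600),interpolation=cv2.INTER_CUBIC)[:,:,::-1])
E
```

```text
(no output)
```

View pics/c2.png

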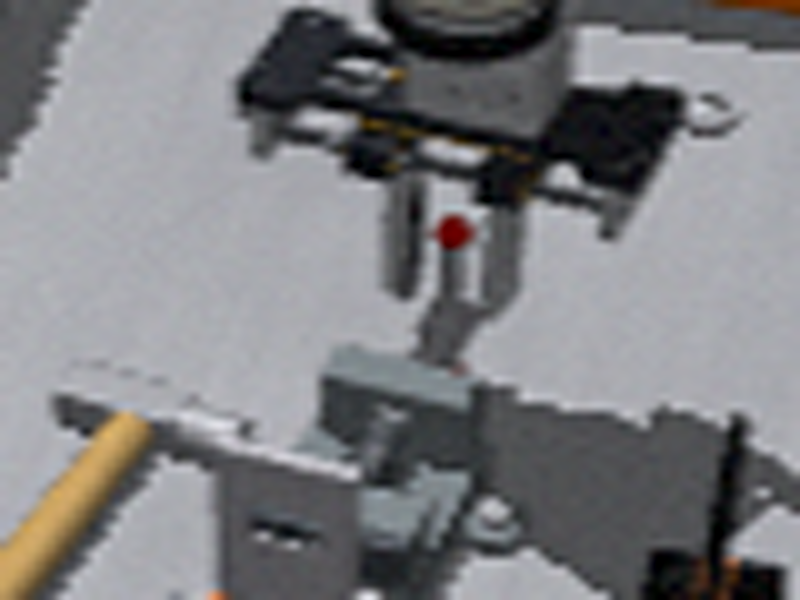

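The bar, with its ball at crop (453,232), stands centred between the two fingers. Closing now.

Emit:
carry_out --pt "0 0 0 0 0 0" --pt "0 0 0 0 0 0" --pt "0 0 0 0 0 0" --pt "0 0 0 0 0 0" --pt "0 0 0 0 0 0" --jaw 0

```text
time: 5.25
tool_pos: [0.5102, -0.2503, 0.0725]
ee_rot: [3.141, 0.0, 1.409]
wrist_force: [1.8, 0.0, -1.9]
width: 0.016
finger_force: 30.0
```

Emit:
carry_out --pt "0 0 0 0 0 0" --pt "0 0 0 0 0 0" --pt "0 0 0 0 0 0" --pt "0 0 0 0 0 0" --pt "0 0 0 0 0 0"

```text
time: 5.75
tool_pos: [0.5102, -0.2503, 0.0725]
ee_rot: [3.141, 0.0, 1.409]
wrist_force: [2.9, -0.7, -0.8]
width: 0.0165
finger_force: 30.0
```

Emit:
carry_out --pt "-0.005 0 0 0 0 0" --pt "-0.01 0 0 0 0 0" --pt "-0.015 0 0 0 0 0" --pt "-0.02 0 0 0 0 0" --pt "-0.025 0 0 0 0 0"

```text
time: 6.25
tool_pos: [0.5068, -0.2726, 0.0725]
ee_rot: [3.141, -0.005, 1.41]
wrist_force: [4.7, 5.2, -0.1]
width: 0.0164
finger_force: 30.0
```

```bash
python3 - <<'E'
from bench import *
o=get_obs();print(o["wrist_force"],o["wrist_torque"],o["width"],o["tool_pos"],o["ee_rot"])
E
```

```text
[ 4.73241113  5.163168   -0.06040592] [ 0.75279116 -0.8509196  -0.00420489] 0.016398200691721133 [ 0.50676063 -0.27260188  0.07252623] [ 3.14059605 -0.00470389  1.40993398]
```

Emit:
carry_out --pt "-0.004 0 0 0 0 0" --pt "-0.008 0 0 0 0 0" --pt "-0.011 0.001 0 0 0 0" --pt "-0.014 0.001 0 0 0 0" --pt "-0.017 0.001 0 0 0 0"

```text
time: 6.75
tool_pos: [0.5041, -0.2895, 0.0725]
ee_rot: [-3.141, -0.005, 1.41]
wrist_force: [3.0, 5.1, 1.2]
width: 0.016
finger_force: 30.0
```

Emit:
carry_out --pt "-0.001 0 0 0 0 0" --pt "-0.002 0 0 0 0 0" --pt "-0.003 0 0 0 0 0" --pt "-0.004 0 0 0 0 0" --pt "-0.004 0 0 0 0 0"

```text
time: 7.25
tool_pos: [0.5037, -0.2925, 0.0725]
ee_rot: [-3.141, -0.006, 1.41]
wrist_force: [2.9, 7.7, 1.8]
width: 0.0164
finger_force: 30.0
```

Emit:
carry_out --pt "-0.001 0 0 0 0 0" --pt "-0.002 0 0 0 0 0" --pt "-0.003 0 0 0 0 0" --pt "-0.004 0 0 0 0 0" --pt "-0.004 0 0 0 0 0"

```text
time: 7.75
tool_pos: [0.5037, -0.2923, 0.0725]
ee_rot: [-3.14, -0.014, 1.412]
wrist_force: [3.5, 16.3, 3.8]
width: 0.016
finger_force: 30.0
```

Emit:
carry_out --pt "-0.001 0 0 0 0 0" --pt "-0.002 0 0 0 0 0" --pt "-0.003 0 0 0 0 0" --pt "-0.003 0 0 0 0 0" --pt "-0.003 0 0 0 0 0"

```text
time: 8.25
tool_pos: [0.5036, -0.2921, 0.0724]
ee_rot: [-3.139, -0.019, 1.413]
wrist_force: [4.1, 23.0, 5.8]
width: 0.0163
finger_force: 30.0
```

Emit:
carry_out --pt "0.003 0 0 0 0 0" --pt "0.006 0 0 0 0 0" --pt "0.006 0 0 0 0 0" --pt "0.006 0 0 0 0 0" --pt "0.006 0 0 0 0 0"

```text
time: 8.75
tool_pos: [0.5037, -0.2924, 0.0725]
ee_rot: [-3.14, -0.008, 1.411]
wrist_force: [4.2, 9.1, 2.1]
width: 0.016
finger_force: 30.0
```

Emit:
carry_out --pt "0 0 0 0 0 0" --pt "0 0 0 0 0 0" --pt "0 0 0 0 0 0" --pt "0 0 0 0 0 0" --pt "0 0 0 0 0 0" --jaw 0.5

```text
time: 9.25
tool_pos: [0.5029, -0.2971, 0.0724]
ee_rot: [-3.141, 0.0, 1.408]
wrist_force: [0.7, 0.7, 0.0]
width: 0.0468
finger_force: 0.0
```

Emit:
carry_out --pt "0 0 -0.03 0 0 0" --pt "0 0 -0.06 0 0 0" --pt "0 0 -0.09 0 0 0" --pt "0 0 -0.12 0 0 0" --pt "0 0 -0.15 0 0 0"

```text
time: 9.75
tool_pos: [0.5029, -0.2968, 0.2237]
ee_rot: [-3.141, 0.0, 1.408]
wrist_force: [-0.3, -0.4, -0.3]
width: 0.0469
finger_force: 0.0
```

The jaw is at its stop. Next I go above the bracket, at (0.539,-0.061) with yaw -8.8°.

```bash
python3 - <<'E'
from bench import *
from h import *
o=get_obs();go(o,.539,-.061,.2,-8.8)
E
```

```text
row [ 0.2386 -0.0025  0.0237] [0.    0.    1.562]
```

Emit:
carry_out --pt "0.04 0 0.002 0 0 0.14" --pt "0.08 0 0.004 0 0 0.28" --pt "0.12 0 0.006 0 0 0.42" --pt "0.16 0 0.008 0 0 0.56" --pt "0.2 0 0.01 0 0 0.7" --jaw 1

```text
time: 10.25
tool_pos: [0.5354, -0.0981, 0.2125]
ee_rot: [3.141, 0.0, 0.702]
wrist_force: [0.6, 1.1, 0.6]
width: 0.0834
finger_force: 0.0
```

```bash
python3 - <<'E'
from bench import *
from h import *
o=get_obs();go(o,.539,-.061,.2,-8.8)
E
```

```text
row [ 0.0267 -0.026   0.0125] [ 0.    -0.     0.856]
```

Emit:
carry_out --pt "0.006 -0.006 0.003 0 0 0.14" --pt "0.012 -0.012 0.006 0 0 0.28" --pt "0.018 -0.018 0.009 0 0 0.42" --pt "0.024 -0.024 0.012 0 0 0.56" --pt "0.027 -0.026 0.012 0 0 0.7"

```text
time: 10.75
tool_pos: [0.5387, -0.0614, 0.1999]
ee_rot: [-3.141, 0.001, 0.004]
wrist_force: [-0.9, -0.1, -0.5]
width: 0.0939
finger_force: 0.0
```

Emit:
carry_out --pt "0 0 0 0 0 0.08" --pt "0 0 0 0 0 0.156" --pt "0 0 0 0 0 0.156" --pt "0 0 0 0 0 0.156" --pt "0 0 0 0 0 0.156"

```text
time: 11.25
tool_pos: [0.539, -0.0622, 0.2005]
ee_rot: [3.141, 0.0, -0.146]
wrist_force: [1.4, 0.7, 0.3]
width: 0.0937
finger_force: 0.0
```

```bash
python3 - <<'E'
from bench import *
from h import *
o=get_obs();go(o,.539,-.061,.2,-8.8);p=o["tool_pos"]
# vise line from side view with arm away; bracket still there?
s=snapshot("side");u,v=map(int,proj(s,p))
cv2.imwrite("pics/c3.png",cv2.resize(s["img"][v-25:v+50,u-50:u+50],(800,600),interpolation=cv2.INTER_CUBIC)[:,:,::-1]);print(u-50,v-25,proj(s,p),proj(s,[.539,-.061,.145]),proj(s,[.5,-.304,.12]))
E
```

```text
row [-0.0002 -0.0012  0.0005] [0.    0.    0.007]
203 147 (np.float64(253.5627949584649), np.float64(172.47536877177563)) (np.float64(253.4232907307423), np.float64(182.58852944513296)) (np.float64(274.1965737278383), np.float64(148.38764057743427))
```

View pics/c3.png

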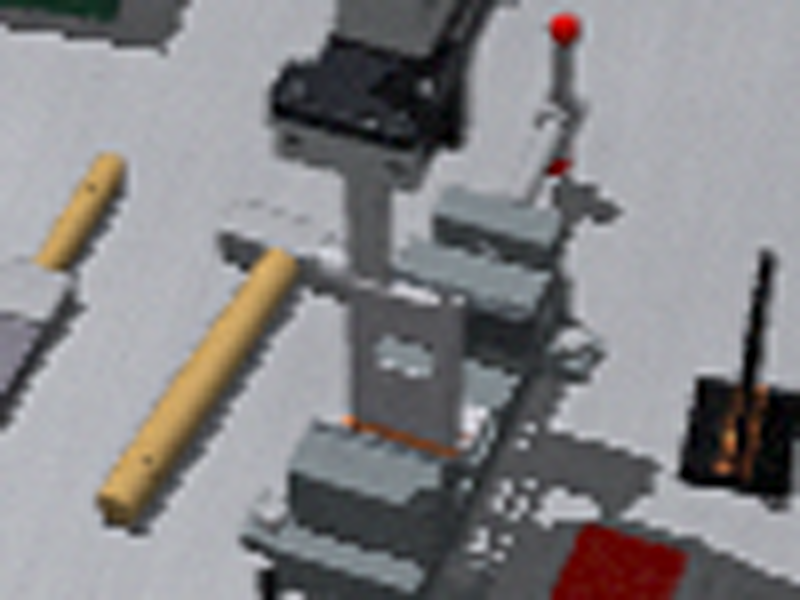

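The view shows the jaw open: its top at crop (475,275) is next to the screw block at (495,215). The bracket stands upright, its plate centre at about crop (407,370), right under the tool. Descending and gripping.

Emit:
carry_out --pt "0 0 0.03 0 0 0.007" --pt "0 0 0.055 0 0 0.007" --pt "0 0 0.075 0 0 0.007" --pt "0 0 0.083 0 0 0.007" --pt "0 0 0.083 0 0 0.007"

```text
time: 11.8
tool_pos: [0.5382, -0.0619, 0.1162]
ee_rot: [-3.142, 0.003, -0.154]
wrist_force: [-0.1, -0.0, 1.2]
width: 0.0942
finger_force: 0.0
```

Emit:
carry_out --pt "0 0 0 0 0 0" --pt "0 0 0 0 0 0" --pt "0 0 0 0 0 0" --pt "0 0 0 0 0 0" --pt "0 0 0 0 0 0" --jaw 0

```text
time: 12.3
tool_pos: [0.5393, -0.0621, 0.118]
ee_rot: [3.141, -0.001, -0.154]
wrist_force: [-0.2, 0.4, -0.4]
width: 0.0577
finger_force: 0.0
```

Emit:
carry_out --pt "0 0 0 0 0 0" --pt "0 0 0 0 0 0" --pt "0 0 0 0 0 0" --pt "0 0 0 0 0 0" --pt "0 0 0 0 0 0"

```text
time: 12.8
tool_pos: [0.539, -0.062, 0.1174]
ee_rot: [3.142, 0.0, -0.154]
wrist_force: [0.0, 0.3, -0.4]
width: 0.0174
finger_force: 0.0
```

Emit:
carry_out --pt "0 0 0 0 0 0" --pt "0 0 0 0 0 0" --pt "0 0 0 0 0 0" --pt "0 0 0 0 0 0" --pt "0 0 0 0 0 0"

```text
time: 13.3
tool_pos: [0.539, -0.062, 0.1173]
ee_rot: [-3.142, 0.0, -0.154]
wrist_force: [0.1, 0.8, -1.3]
width: 0.0078
finger_force: 30.0
```

Emit:
carry_out --pt "0 0 -0.005 0 0 0" --pt "0 0 -0.012 0 0 0" --pt "0 0 -0.022 0 0 0" --pt "0 0 -0.035 0 0 0" --pt "0 0 -0.05 0 0 0"

```text
time: 13.8
tool_pos: [0.5391, -0.0621, 0.1688]
ee_rot: [3.141, -0.0, -0.154]
wrist_force: [-0.0, 0.0, -2.7]
width: 0.0075
finger_force: 30.0
```

Emit:
carry_out --pt "0 0 -0.02 0 0 0" --pt "0 0 -0.04 0 0 0" --pt "0 0 -0.06 0 0 0" --pt "0 0 -0.08 0 0 0" --pt "0 0 -0.085 0 0 0"

```text
time: 14.3
tool_pos: [0.5404, -0.0623, 0.257]
ee_rot: [3.141, -0.007, -0.154]
wrist_force: [-0.5, -1.1, -1.6]
width: 0.0079
finger_force: 30.0
```

```bash
python3 - <<'E'
from bench import *
from h import *
o=get_obs();print(o["wrist_force"],o["wrist_torque"],o["width"],o["tool_pos"],o["ee_rot"])
go(o,.467,.318,.252,77.7)
E
```

```text
[-0.51084944 -1.10211756 -1.56346693] [ 0.0555909  -0.01048999  0.03688143] 0.007857120154298259 [ 0.54038341 -0.06233429  0.25696264] [ 3.14106128 -0.00718716 -0.15420303]
row [-0.131  -0.3646  0.0038] [ 0.006 -0.005 -1.51 ]
```

Emit:
carry_out --pt "-0.008 -0.022 0 0 0 0" --pt "-0.024 -0.066 0 0 0 0" --pt "-0.042 -0.116 0 0 0 0" --pt "-0.058 -0.16 0 0 0 0" --pt "-0.066 -0.182 0 0 0 0"

```text
time: 14.8
tool_pos: [0.5004, 0.1314, 0.2526]
ee_rot: [-3.14, 0.001, -0.151]
wrist_force: [-0.8, 0.4, -3.6]
width: 0.0081
finger_force: 30.0
```

Emit:
carry_out --pt "0 0 0 0 0 -0.08" --pt "0 0 0 0 0 -0.18" --pt "0 0 0 0 0 -0.3" --pt "0 0 0 0 0 -0.42" --pt "0 0 0 0 0 -0.52"

```text
time: 15.3
tool_pos: [0.5015, 0.128, 0.2523]
ee_rot: [3.142, 0.001, 0.37]
wrist_force: [0.6, -0.6, -1.3]
width: 0.0077
finger_force: 30.0
```

Emit:
carry_out --pt "0 0 0 0 0 -0.1" --pt "0 0 0 0 0 -0.2" --pt "0 0 0 0 0 -0.3" --pt "0 0 0 0 0 -0.4" --pt "0 0 0 0 0 -0.5"

```text
time: 15.8
tool_pos: [0.5016, 0.1279, 0.2523]
ee_rot: [-3.141, 0.0, 0.87]
wrist_force: [0.6, 0.0, -1.1]
width: 0.0075
finger_force: 30.0
```

Emit:
carry_out --pt "0 0 0 0 0 -0.12" --pt "0 0 0 0 0 -0.24" --pt "0 0 0 0 0 -0.36" --pt "0 0 0 0 0 -0.44" --pt "0 0 0 0 0 -0.49"

```text
time: 16.3
tool_pos: [0.5016, 0.1279, 0.2523]
ee_rot: [-3.141, 0.0, 1.358]
wrist_force: [0.2, 0.2, -1.5]
width: 0.0077
finger_force: 30.0
```

```bash
python3 - <<'E'
from bench import *
from h import *
o=get_obs();print(o["tool_pos"],o["ee_rot"],o["width"])
a=np.radians(-12.3);d=np.array([np.cos(a),np.sin(a)]);peg=np.array([.5565,.299])
q=peg-.1*d;print(q);go(o,q[0],q[1],.252,77.7)
E
```

```text
[0.50159541 0.12790085 0.25233749] [-3.14124210e+00  2.38407231e-04  1.35838694e+00] 0.007743107689262554
[0.45879544 0.32030304]
row [ 0.1791 -0.0824  0.0003] [-0.     0.     0.002]
```

Emit:
carry_out --pt "0.01 -0.025 0 0 0 0" --pt "0.05 -0.06 0 0 0 0" --pt "0.095 -0.082 0 0 0 0" --pt "0.14 -0.082 0 0 0 0" --pt "0.179 -0.082 0 0 0 0"

```text
time: 16.8
tool_pos: [0.459, 0.3227, 0.2529]
ee_rot: [3.141, -0.001, 1.357]
wrist_force: [0.9, -0.2, -1.8]
width: 0.0078
finger_force: 30.0
```

Emit:
carry_out --pt "0 0 0.015 0 0 0" --pt "0 0 0.03 0 0 0" --pt "0 0 0.048 0 0 0" --pt "0 0 0.063 0 0 0" --pt "0 0 0.069 0 0 0"

```text
time: 17.3
tool_pos: [0.4588, 0.3184, 0.1806]
ee_rot: [-3.138, 0.003, 1.354]
wrist_force: [0.3, -0.1, -1.0]
width: 0.0077
finger_force: 30.0
```

Emit:
carry_out --pt "0 0 0 0 0 0" --pt "0 0 0 0 0 0" --pt "0 0 0 0 0 0" --pt "0 0 0 0 0 0" --pt "0 0 0 0 0 0"

```text
time: 17.8
tool_pos: [0.4602, 0.3205, 0.1842]
ee_rot: [3.141, -0.001, 1.356]
wrist_force: [-0.3, -1.0, -3.1]
width: 0.0078
finger_force: 30.0
```

```bash
python3 - <<'E'
from bench import *
from h import *
np.set_printoptions(precision=4,suppress=True)
o=get_obs();p=o["tool_pos"];print(p,o["ee_rot"],o["width"])
h=p-[0,0,.0193]
cr=[]
for n in("side","top"):
    s=snapshot(n);np.savez(f"pics/{n}1.npz",**s);u,v=map(int,proj(s,h));u+=-5
    print(n,"hole px",proj(s,h),"tip px",proj(s,[.5008,.311,.16]),u-25,v-30)
    cr.append(cv2.resize(s["img"][v-30:v+30,u-25:u+25],(400,480),interpolation=cv2.INTER_CUBIC))
    P=cloud(s);hsv=cv2.cvtColor(s["img"],cv2.COLOR_RGB2HSV);yel=(hsv[...,0]>20)&(hsv[...,0]<32)&(hsv[...,1]>150)
    m=yel&(P[...,0]>.42)&(P[...,0]<.63)&(P[...,1]>.25)&(P[...,1]<.36)&(P[...,2]>.14)
    q=P[m];r=cv2.minAreaRect(q[:,:2].astype(np.float32)*1000);print("peg",len(q),r,np.percentile(q[:,2],[5,50,95]))
    m=(hsv[...,1]<50)&(np.hypot(P[...,0]-p[0],P[...,1]-p[1])<.045)&(P[...,2]>.188-.03)&(P[...,2]<.215)
    q=P[m];print("plate",len(q),cv2.minAreaRect(q[:,:2].astype(np.float32)*1000) if len(q) else 0)
cv2.imwrite("pics/c4.png",np.hstack(cr)[:,:,::-1])
E
```

```text
[0.4602 0.3205 0.1842] [ 3.1406 -0.0008  1.3558] 0.0077989959404529225
side hole px (np.float64(251.48371770941682), np.float64(266.6204060134926)) tip px (np.float64(239.9979861488861), np.float64(262.49641966411576)) 221 236
peg 154 ((519.1666259765625, 318.1745300292969), (29.263410568237305, 178.1942138671875), 68.6785659790039) [0.1565 0.1649 0.1715]
plate 104 ((467.4067077636719, 321.89654541015625), (39.32984161376953, 58.31244659423828), 37.88949966430664)
top hole px (np.float64(141.1520817877635), np.float64(214.96858005562086)) tip px (np.float64(145.17498154122194), np.float64(200.6650518643066)) 111 184
peg 163 ((551.447509765625, 285.0475158691406), (41.555057525634766, 102.02227020263672), 83.94218444824219) [0.1599 0.1635 0.3145]
plate 48 ((471.051513671875, 308.797607421875), (52.26416778564453, 27.00847053527832), 16.00179672241211)
```

View pics/c4.png

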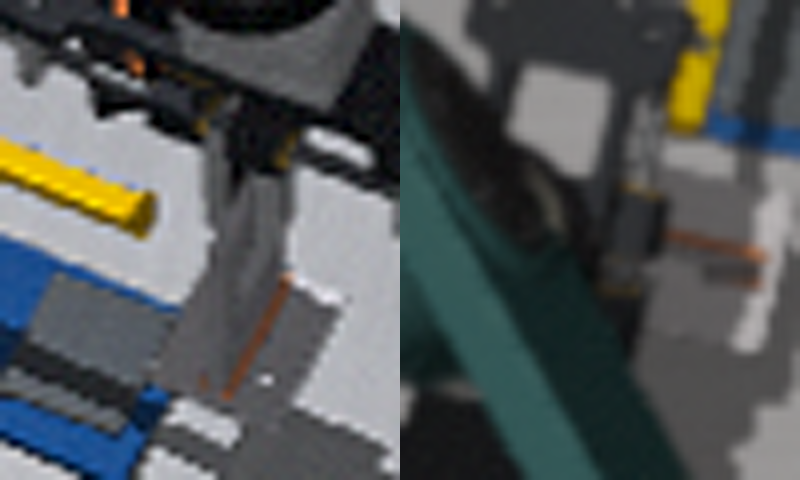

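Side view: peg tip at about (239.8,262.9), predicted (240,262.5), and the held bracket is upright just in front of it. Calibration is consistent, so I advance.

```bash
python3 - <<'E'
from bench import *
from h import *
o=get_obs();a=np.radians(-12.3);d=np.array([np.cos(a),np.sin(a)]);peg=np.array([.5565,.299])
for k in(-.06,-.03,0):
    q=peg+k*d;go(o,q[0],q[1],.1828,77.7)
E
```

```text
row [-0.0004  0.0388  0.001 ] [ 0.001 -0.    -0.   ]
row [-0.0004  0.0688  0.001 ] [ 0.001 -0.    -0.   ]
row [-0.0004  0.0988  0.0011] [ 0.001 -0.    -0.   ]
```

Emit:
carry_out --pt "0 0.007 0.001 0 0 0" --pt "0 0.015 0.001 0 0 0" --pt "0 0.023 0.001 0 0 0" --pt "0 0.031 0.001 0 0 0" --pt "0 0.038 0.001 0 0 0"

```text
time: 18.4
tool_pos: [0.498, 0.3119, 0.1823]
ee_rot: [-3.142, 0.0, 1.355]
wrist_force: [1.2, 0.7, -2.6]
width: 0.0076
finger_force: 30.0
```

Emit:
carry_out --pt "0 0.006 0 0 0 0" --pt "0 0.012 0 0 0 0" --pt "0 0.018 0 0 0 0" --pt "0 0.024 0 0 0 0" --pt "0 0.03 0 0 0 0"

```text
time: 18.9
tool_pos: [0.5267, 0.3057, 0.1824]
ee_rot: [3.142, 0.0, 1.356]
wrist_force: [0.0, -0.4, -2.1]
width: 0.0077
finger_force: 30.0
```

Emit:
carry_out --pt "0 0 0 0 0 0" --pt "0 0 0 0 0 0" --pt "0 0 0 0 0 0" --pt "0 0 0 0 0 0" --pt "0 0 0 0 0 0"

```text
time: 19.4
tool_pos: [0.5261, 0.3059, 0.1826]
ee_rot: [3.141, -0.0, 1.356]
wrist_force: [-0.5, 0.2, -1.3]
width: 0.0076
finger_force: 30.0
```

```bash
python3 - <<'E'
from bench import *
from h import *
o=get_obs();print(o["tool_pos"],o["wrist_force"],o["wrist_torque"],o["width"]);go(o,.5565,.299,.1828,77.7)
s=snapshot("side");u,v=map(int,proj(s,o["tool_pos"]-[0,0,.02]));print(u-40,v-30)
cv2.imwrite("pics/c5.png",cv2.resize(s["img"][v-30:v+30,u-40:u+40],(800,600),interpolation=cv2.INTER_CUBIC)[:,:,::-1])
E
```

```text
[0.52612022 0.30590124 0.18255065] [-0.47535765  0.20525    -1.25972071] [-0.05853137 -0.10115154 -0.01419177] 0.007624308815946557
row [-0.0003  0.0312 -0.0002] [ 0. -0. -0.]
192 229
```

View pics/c5.png

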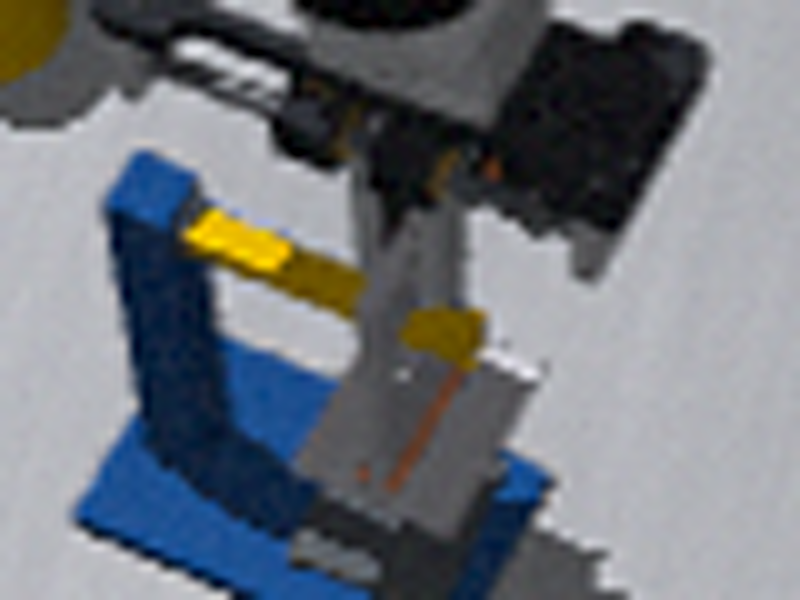

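The peg passes through the hole: the yellow tip emerges in front of the plate at crop (445,335), with no contact force. I'll advance to the peg point, then lower.

Emit:
carry_out --pt "0 0.006 0 0 0 0" --pt "0 0.013 0 0 0 0" --pt "0 0.02 0 0 0 0" --pt "0 0.026 0 0 0 0" --pt "0 0.031 0 0 0 0"

```text
time: 19.95
tool_pos: [0.5574, 0.2989, 0.1822]
ee_rot: [-3.141, 0.0, 1.355]
wrist_force: [0.6, -0.2, -1.9]
width: 0.0079
finger_force: 30.0
```

Emit:
carry_out --pt "0 0 0.002 0 0 0" --pt "0 0 0.004 0 0 0" --pt "0 0 0.006 0 0 0" --pt "0 0 0.008 0 0 0" --pt "0 0 0.01 0 0 0"

```text
time: 20.45
tool_pos: [0.5563, 0.2993, 0.1723]
ee_rot: [-3.142, 0.0, 1.356]
wrist_force: [0.4, 0.9, -2.0]
width: 0.0077
finger_force: 30.0
```

Emit:
carry_out --pt "0 0 0.001 0 0 0" --pt "0 0 0.002 0 0 0" --pt "0 0 0.002 0 0 0" --pt "0 0 0.002 0 0 0" --pt "0 0 0.002 0 0 0"

```text
time: 20.95
tool_pos: [0.5567, 0.2992, 0.1706]
ee_rot: [3.141, -0.0, 1.356]
wrist_force: [-0.1, -0.3, -2.6]
width: 0.0084
finger_force: 30.0
```

Close to contact; I continue by 1 mm steps.

Emit:
carry_out --pt "0 0 0.001 0 0 0" --pt "0 0 0.001 0 0 0" --pt "0 0 0.001 0 0 0" --pt "0 0 0.001 0 0 0" --pt "0 0 0.001 0 0 0"

```text
time: 21.45
tool_pos: [0.5566, 0.2992, 0.1694]
ee_rot: [-3.142, 0.0, 1.356]
wrist_force: [0.7, 0.5, -0.8]
width: 0.0077
finger_force: 30.0
```

Emit:
carry_out --pt "0 0 0.001 0 0 0" --pt "0 0 0.001 0 0 0" --pt "0 0 0.001 0 0 0" --pt "0 0 0.001 0 0 0" --pt "0 0 0.001 0 0 0"

```text
time: 21.95
tool_pos: [0.5566, 0.2992, 0.1693]
ee_rot: [3.141, -0.0, 1.356]
wrist_force: [-2.6, -0.8, 3.7]
width: 0.0079
finger_force: 30.0
```

```bash
python3 - <<'E'
from bench import *
o=get_obs();print(o["tool_pos"],o["wrist_force"],o["wrist_torque"],o["width"])
E
```

```text
[0.55661205 0.29922475 0.16927527] [-2.60291916 -0.79109329  3.70302867] [-0.29727957  0.3888554   0.01508956] 0.007910078392294862
```

Contact came at exactly the expected height. I'll release gently with a small opening, then withdraw.

Emit:
carry_out --pt "0 0 0 0 0 0" --pt "0 0 0 0 0 0" --pt "0 0 0 0 0 0" --pt "0 0 0 0 0 0" --pt "0 0 0 0 0 0" --jaw 0.35

```text
time: 22.45
tool_pos: [0.5566, 0.2992, 0.1681]
ee_rot: [-3.141, 0.0, 1.356]
wrist_force: [0.9, -0.0, -0.3]
width: 0.0325
finger_force: 0.0
```

Emit:
carry_out --pt "0 0 -0.01 0 0 0" --pt "0 0 -0.02 0 0 0" --pt "0 0 -0.04 0 0 0" --pt "0 0 -0.07 0 0 0" --pt "0 0 -0.1 0 0 0"

```text
time: 22.95
tool_pos: [0.5565, 0.2992, 0.2704]
ee_rot: [3.141, -0.0, 1.356]
wrist_force: [1.2, -0.5, 0.2]
width: 0.0331
finger_force: 0.0
```

Emit:
carry_out --pt "0 0 -0.02 0 0 0" --pt "0 0 -0.04 0 0 0" --pt "0 -0.04 -0.04 0 0 0" --pt "0 -0.08 -0.04 0 0 0" --pt "0 -0.12 -0.04 0 0 0"

```text
time: 23.45
tool_pos: [0.4385, 0.325, 0.3099]
ee_rot: [3.14, -0.002, 1.355]
wrist_force: [-0.5, -0.7, -0.2]
width: 0.0332
finger_force: 0.0
```

Emit:
carry_out --pt "0 0 0 0 0 0" --pt "0 0 0 0 0 0" --pt "0 0 0 0 0 0" --pt "0 0 0 0 0 0" --pt "0 0 0 0 0 0"

```text
time: 23.95
tool_pos: [0.4403, 0.3245, 0.308]
ee_rot: [-3.141, 0.001, 1.355]
wrist_force: [-0.3, 0.1, 0.2]
width: 0.0332
finger_force: 0.0
```

```bash
python3 - <<'E'
from bench import *
from h import *
s=snapshot("side");P=cloud(s)
a=s["img"][215:305,175:275]
b=s["img"][145:225,220:320]
cv2.imwrite("pics/c6.png",np.hstack([cv2.resize(a,(400,360),interpolation=cv2.INTER_CUBIC),cv2.resize(b,(400,360),interpolation=cv2.INTER_CUBIC)])[:,:,::-1])
E
```

```text
(no output)
```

View pics/c6.png

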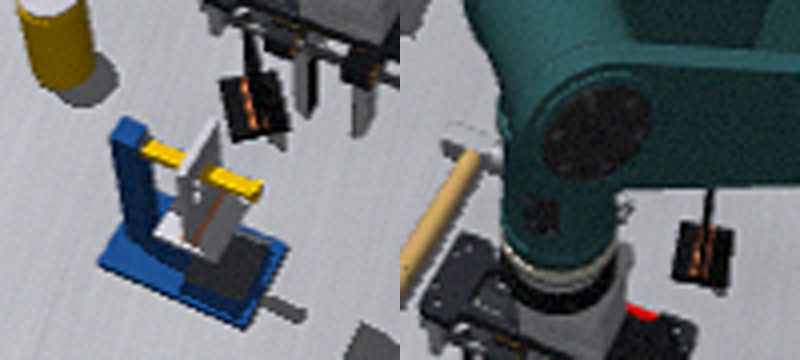

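The bracket hangs upright on the blue stand's peg at crop (205,190). I let it settle and check by numbers that it is still and that the jaw is still open.

Emit:
carry_out --pt "0 0 0 0 0 0" --pt "0 0 0 0 0 0" --pt "0 0 0 0 0 0" --pt "0 0 0 0 0 0" --pt "0 0 0 0 0 0"

```text
time: 24.5
tool_pos: [0.4393, 0.3248, 0.3085]
ee_rot: [3.141, 0.0, 1.356]
wrist_force: [-0.3, -0.4, 0.6]
width: 0.0329
finger_force: 0.0
```

Emit:
carry_out --pt "0 0 0 0 0 0" --pt "0 0 0 0 0 0" --pt "0 0 0 0 0 0" --pt "0 0 0 0 0 0" --pt "0 0 0 0 0 0"

```text
time: 25.0
tool_pos: [0.4393, 0.3248, 0.3084]
ee_rot: [3.142, 0.0, 1.356]
wrist_force: [0.3, 0.1, 0.3]
width: 0.0331
finger_force: 0.0
```

```bash
python3 - <<'E'
from bench import *
from h import *
np.set_printoptions(precision=4,suppress=True)
im=[]
for i in range(4):
    s=snapshot("side");im.append(s["img"][235:305,190:250].astype(int))
print("max diffs",[abs(a-im[0]).max() for a in im[1:]])
P=cloud(s);g=s["img"].max(2).astype(int)-s["img"].min(2)
near=(np.hypot(P[...,0]-.5565,P[...,1]-.299)<.06)&(g<40)
q=P[near&(P[...,2]>.184)&(P[...,2]<.21)];print("top",len(q),q.mean(0),cv2.minAreaRect(q[:,:2].astype(np.float32)*1000))
q=P[near&(P[...,2]>.075)&(P[...,2]<.1)];print("foot z",len(q),np.percentile(q[:,2],[5,50,95]))
t=snapshot("top");P=cloud(t);h=cv2.cvtColor(t["img"],cv2.COLOR_RGB2HSV)
m=((h[...,0]<8)|(h[...,0]>172))&(h[...,1]>150)&(P[...,2]>.105)&(P[...,2]<.14)&(P[...,0]>.4)&(P[...,0]<.6)&(P[...,1]<-.2)&(P[...,1]>-.4)
print("ball",m.sum(),np.median(P[m],0))
E
```

```text
max diffs [np.int64(26), np.int64(23), np.int64(27)]
top 65 [0.5544 0.305  0.1944] ((554.9286499023438, 303.5972900390625), (60.337589263916016, 9.531698226928711), 78.9621353149414)
foot z 206 [0.0835 0.0894 0.095 ]
ball 18 [ 0.5022 -0.2933  0.1247]
```

```bash
python3 -c "
from bench import *
print(close_job())"
```

```text
the job is handed in; nothing more can be done
None
```

I slid the vise jaw to its stop (about 42 mm of travel; 23 N moved it no further) and left it open, then hung the bracket upright on the blue stand's peg and handed the job in after about 25 s of robot time.

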